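Eject a battery cell and trap it on the ramp

TASK

Press the orange eject key of the battery dock so that the green cell pops out of its well, and with the other finger already waiting over the ramp trap the cell on the ramp before it rolls off the low end. Do not pinch or lift the cell and leave everything else on the bench alone. Finish while still holding: the finger stays where it is, with the cell at rest on the ramp against it.

Things in the scene. Friction and masses are not known exactly. Their poses are not given: they have to be found in the camera images.
- dock: Fixed white console with teal side cheeks, 186 x 104 mm, at most 68 mm high with its cell. Origin on the bench under it; x points uphill along the line ramp - well - key. Grey ramp from x = -110 mm (open end, 25 mm high) up to the lip at x = -4 mm; then a 6 mm deep well with the cell, to x = 29 mm; a wall 50 mm high to x = 33 mm; the key at x = 50 mm. Fixed things stay put.
- key_top (a point): Centre of the top face of the orange eject key, 30 mm (dock x) by 40 mm (dock y); at rest at dock x = 50 mm, y = 0, height 51 mm; fully down, height 42 mm. Two level fingertips can press the key and bar the ramp together: fully down, the key's top is 6 to 9 mm above the ramp's surface 85 to 100 mm downhill of the key's centre.
- eject_key (a joint): Travel of the eject key, straight down, in m: 0 at rest, 0.009 on its stop. Its spring resists with 2 N at first, 6 N fully down, plus 1.5 N for the cell; it springs back. A lifter raises the cell as the key sinks; at about 6 mm the cell clears the lip and rolls down the ramp by itself, about 0.5 s to the end: what stops it must already stand in its way.
- cell_mid (a point): Centre of the cell to eject: a green cylinder with steel ends, 32 mm in diameter, 70 mm long, about 145 g, lying across the dock (its axis along the dock's y), at first in the well at dock x = +7 mm, y = 0, height 52 mm. On the ramp its centre runs 16 mm above the ramp.
- cell: The same cell as a body; its origin is its centre and it turns as it rolls.
- ramp_mid (a point): Point on the ramp's surface, at dock x = -57 mm, y = 0, height 32.6 mm. The ramp slopes at 8 degrees, from height 25 mm at its open low end (dock x = -110 mm) to 40 mm at the lip of the well (x = -4 mm). It is a channel 74 mm wide (dock y) between cheeks 9 mm high.
- spare_a: Bystander: a spare green cell like the other, standing on end beside the dock, 70 mm high; origin under its centre.
- spare_b: Bystander: a second spare green cell standing on end beside the dock, 70 mm high.
- attenuator: Bystander: small aluminium coaxial attenuator with a brass neck, 28 mm in diameter, 54 mm high, standing at the dock's other side.
- clamp: Bystander: teal current clamp, 70 x 30 x 45 mm; origin under its centre.
- field_meter: Bystander: yellow hand-held field meter lying flat, 150 x 72 x 30 mm; origin under its centre.
- driver: Bystander: screwdriver lying on the bench.
- mug: Bystander: blue mug, 80 mm wide, 90 mm high.
Mind the look-alikes: they are no part of the job. Leave any red look-alike of the cell alone.

How it is judged:
By the outcome, as a careful person would: the job done as asked, in the order asked, and still so for the second after the job is handed in, while the arm keeps its last pose, push and grip.
It also fails if it takes over 32 s, if anything falls off the work surface, if the arm or the gripper's body presses on something with over 40 N, if the wrist force passes 120 N, or if a joint passes its speed limit or range.

ROBOT

A 6-joint arm with a two-finger parallel gripper is mounted at the origin on the work surface. World frame = base frame: x ahead of the robot, y to its left, z up, the work surface at z = 0. Lengths are in m, angles in rad, forces in N, time in s.
With the tool pointing down it reaches from about 0.275 to 0.85 m from the base axis. Payload 5.2 kg.
Tool frame: the origin (TCP) lies at the very end of the fingers, on their centre line; the grasp point (between the pads) lies 19 mm behind it (ctrl.grip_depth is the distance from the TCP to the grasp point, in m); z points along the fingers, y is the direction in which the jaws open and shut (so a half turn about z gives the same grasp; the last joint's range is limited). The gripper opens to 85 mm and grips with 20 to 120 N. Pads are 22 mm wide; open, the fingers measure 114 mm over their backs; the gripper's body (76 mm by 85 mm) begins 54 mm behind the grasp point. The pads swing forward as they close: fully open they stand 13 mm farther back than shut.
Start: joints at [-1.427, 0.259, 1.535, -0, 1.348, -0.203], TCP at [0.187, -0.517, 0.231] pointing down, gripper open.
Joint ranges: [-3.14, 3.14], [-0.91, 2.08], [0.19, 2.58], [-1.22, 4.36], [0.22, 2.71], [-3.12, 3.12]. Speed limits (rad/s): [2.57, 2.57, 3.14, 3.14, 3.14, 3.14].

INTERFACE

Orientations are given as a unit quaternion [w, x, y, z].
In Python, from plant import ctrl gives the robot as it stands.
- The arm moves only by the shell command python3 -m crank 'ROWS' [OPENING] [FORCE]. ROWS is JSON, a list of rows, each a list of 2 entries, a list of its own where there are three numbers: the shift along the world's x, y, z in cm, then the turn, a rotation vector about the world's x, y, z in degrees. In form: [[[tx, ty, tz], [rx, ry, rz]], ...]. A call has 1 to 5 rows; each row is the pose to reach, as a shift and turn from the pose commanded when the call began; what a row does not reach only later rows make up. A row lasts 1/10 s, in which the tool goes at most 50 mm and 8.59 degrees, less where a joint would pass 70% of its speed; a pose out of reach is approached as far as the arm can. A call with a gripper value outside its range is refused whole. OPENING is the gripper command: -1 is fully open, 1 is shut, values between are in proportion, set as the call begins (- or left out, the last holds). The fingers move at their own pace and stop on an object; FORCE is the grip in N (left out, the last holds). Time passes only in rows, so rows that repeat a pose let the fingers close. It gives the time, the measured TCP pose, the force and the opening at its end, in the units of the state.
- ctrl.read_state(): the state, without advancing time (a new reading comes with each control period).
- ctrl.read_camera(name): name is "side" or "top" or "wrist"; returns a dict with "img" (384x512x3 uint8, red, green, blue), "camera_matrix" (3x3 intrinsics, pixels), "position" and "orientation" of the camera in the world; the wrist camera has in their place "mount" (4x4, takes a point from camera to tool coordinates, whose origin is the TCP and whose axes are the flange's). Camera axes: x right, y up, looking along -z (the intrinsics and any distortion apply to the point x, -y, -z); pixel columns grow to the right and rows downward; lengths in m; the calibration is good to about 2 mm. A picture is of the moment at which its call begins: read the wrist's pose just before it. There is no depth.
- ctrl.hand_in(): hands the job in, once; it reports no verdict.
The state is a dict: "time_s": time; "q": joint angles; "joint_vel": joint speeds; "joint_efforts": joint torques, N m; "tool_pos": TCP position; "eef_rot": TCP orientation; "wrist_force": force on the tool from outside, world axes, zero at the start; "moment": the same for the moment, N m; "finger_gap": opening from 0.0 (shut) to 1.0 (fully open).
Only numpy, scipy, OpenCV 4.12 (cv2) and the standard library are available. Lean on these libraries where they do the work, as an engineer would, in place of code of your own. Each camera call takes 0.05 s, during which the arm holds its last target. There are 200 camera calls.

## Working session

There is one attempt and no reset: what is moved stays moved. The work goes in short steps, Python scripts to look and compute and a shell command to move; the robot and the scene stay as the last step left them, time stands still between calls to the robot, and variables do not carry over. Pictures are saved under pics/ and viewed, about 8 in all and at most 12, crops included, and the job is handed in when it is done.

```bash
mkdir -p pics; ls
python3 - <<'E'
from plant import ctrl
import cv2,numpy as np
s=ctrl.read_state();print({k:np.round(v,3).tolist() for k,v in s.items()},ctrl.grip_depth)
for n in("top","side"):
    c=ctrl.read_camera(n);cv2.imwrite(f"pics/{n}0.png",c["img"][:,:,::-1]);np.savez(f"{n}0.npz",**c)
    print(n,{k:(np.round(v,4).tolist() if k!="img" else 0) for k,v in c.items()})
E
```

```text
pics
{'time_s': 0.0, 'q': [-1.427, 0.259, 1.536, 0.0, 1.348, -0.203], 'joint_vel': [0.001, 0.001, 0.001, 0.001, 0.001, 0.002], 'joint_efforts': [0.0, -44.603, -29.057, -0.001, 0.012, -0.0], 'tool_pos': [0.187, -0.517, 0.23], 'eef_rot': [-0.001, 0.985, 0.173, 0.0], 'wrist_force': [-0.247, -0.484, 0.794], 'moment': [-0.02, 0.011, -0.01], 'finger_gap': 0.997} 0.0187
top {'img': 0, 'camera_matrix': [[452.2688, 0.0, 258.9754], [0.0, 452.2688, 185.3452], [0.0, 0.0, 1.0]], 'position': [0.454, 0.0154, 1.3524], 'orientation': [-0.7038, -0.0202, 0.0341, 0.7093]}
side {'img': 0, 'camera_matrix': [[442.2958, 0.0, 250.3353], [0.0, 442.2958, 199.2058], [0.0, 0.0, 1.0]], 'position': [0.2337, 1.1639, 0.743], 'orientation': [-0.0984, -0.0705, 0.5033, 0.8556]}
```

View pics/top0.png

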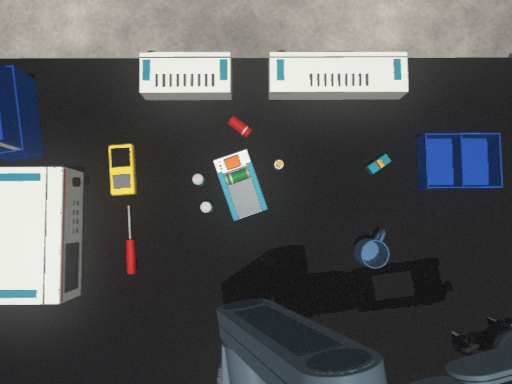

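View pics/side0.png

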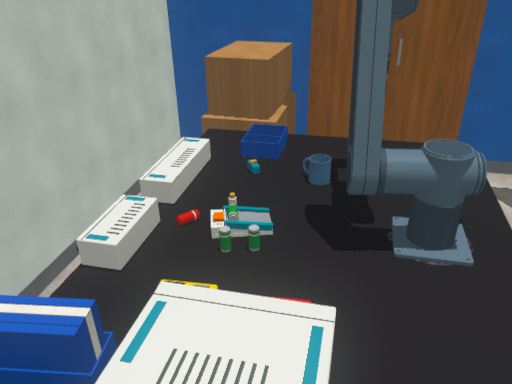

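The top view shows the dock centred near (240,185), with the key at (232,161), the cell at (237,176) and the low ramp end near (250,215). The spares are at (198,180) and (206,207), and the attenuator is at (279,164). The side view agrees. Next I'll measure with both views.

```bash
cat > h.py <<'E'
import numpy as np,cv2
from scipy.spatial.transform import Rotation as R
def rot(q): return R.from_quat([q[1],q[2],q[3],q[0]])
def ray(c,uv):
    K=c["camera_matrix"];p=np.linalg.solve(K,[uv[0],uv[1],1.]);d=rot(c["orientation"]).apply([p[0],-p[1],-p[2]])
    return np.array(c["position"]),d/np.linalg.norm(d)
def onz(c,uv,z):
    o,d=ray(c,uv);return o+d*(z-o[2])/d[2]
def tri(c1,u1,c2,u2):
    o1,d1=ray(c1,u1);o2,d2=ray(c2,u2)
    t=np.linalg.lstsq(np.c_[d1,-d2],o2-o1,rcond=None)[0];a=o1+t[0]*d1;b=o2+t[1]*d2
    return (a+b)/2,np.linalg.norm(a-b)
def blobs(img,lo,hi,amin=15):
    m=cv2.inRange(cv2.cvtColor(img,cv2.COLOR_RGB2HSV),lo,hi)
    n,l,s,c=cv2.connectedComponentsWithStats(m);return [(s[i,4],c[i],l==i) for i in range(1,n) if s[i,4]>=amin]
E
python3 - <<'E'
from h import *
T=dict(np.load("top0.npz"));S=dict(np.load("side0.npz"))
for n,c in(("top",T),("side",S)):
  for k,lo,hi in(("orange",(5,150,150),(16,255,255)),("green",(50,100,40),(80,255,255)),("teal",(84,100,60),(100,255,255))):
    for a,ce,m in blobs(c["img"],lo,hi):
      if n=="top" and 180<ce[0]<300 and 120<ce[1]<240 or n=="side" and 190<ce[0]<290 and 180<ce[1]<260:
        ys,xs=np.where(m);print(n,k,a,ce.round(1),[xs.min(),xs.max(),ys.min(),ys.max()],onz(T,ce,.051).round(4) if n=="top" else "")
# dock outline in top: non-black
for n,c,(x0,y0,x1,y1) in(("top",T,(205,140,275,228)),("side",S,(195,185,285,245))):
  cv2.imwrite(f"pics/{n}crop.png",cv2.resize(c["img"][y0:y1,x0:x1,::-1],None,fx=6,fy=6,interpolation=cv2.INTER_NEAREST))
E
```

```text
top orange 127 [232.1 162. ] [np.int64(225), np.int64(239), np.int64(156), np.int64(168)] [0.6224 0.0665 0.051 ]
top green 137 [239.1 175.1] [np.int64(231), np.int64(247), np.int64(169), np.int64(181)] [0.5843 0.0467 0.051 ]
top teal 256 [256.9 186. ] [np.int64(247), np.int64(267), np.int64(162), np.int64(210)] [ 0.5523 -0.0046  0.051 ]
top teal 265 [227.4 196.1] [np.int64(217), np.int64(237), np.int64(172), np.int64(220)] [0.5236 0.0806 0.051 ]
side orange 78 [218.3 216. ] [np.int64(214), np.int64(223), np.int64(212), np.int64(220)] 
side green 76 [232.1 209. ] [np.int64(227), np.int64(237), np.int64(205), np.int64(215)] 
side green 15 [253.5 232.4] [np.int64(249), np.int64(258), np.int64(231), np.int64(233)] 
side green 133 [254.  241.9] [np.int64(249), np.int64(259), np.int64(235), np.int64(248)] 
side green 133 [225.1 243. ] [np.int64(220), np.int64(230), np.int64(236), np.int64(249)] 
side teal 21 [225.1 206.9] [np.int64(223), np.int64(227), np.int64(205), np.int64(211)] 
side teal 166 [253.  208.5] [np.int64(237), np.int64(269), np.int64(205), np.int64(212)] 
side teal 313 [248.  224.6] [np.int64(224), np.int64(273), np.int64(220), np.int64(230)]
```

View pics/topcrop.png

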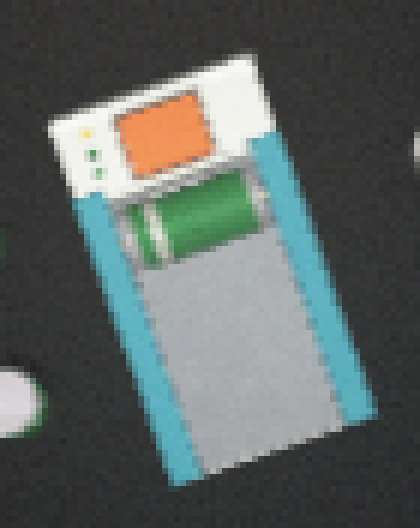

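The crop shows the key centre at about (232,162), the cell across at about (238.5,175.5), and cheeks running down and right.

Run:
```python
from h import *
T=dict(np.load("top0.npz"));S=dict(np.load("side0.npz"))
k,g=tri(T,(232.1,162.0),S,(218.3,216.0));print("key tri",k.round(4),g.round(4))
key=onz(T,(232.1,162.0),.051);print("side at .051",onz(S,(218.3,216.0),.051).round(4))
for a,ce,m in blobs(T["img"],(84,100,60),(100,255,255)):
  if 220<ce[0]<260 and 180<ce[1]<200:
    ys,xs=np.where(m);P=np.array([onz(T,p,.044)[:2] for p in zip(xs,ys)])
    vx,vy,x,y=cv2.fitLine(P.astype(np.float32),cv2.DIST_L2,0,.01,.01).ravel();vx,vy=(vx,vy) if vx>0 else (-vx,-vy)
    print("cheek",P.mean(0).round(4),np.degrees(np.arctan2(vy,vx)).round(2), "span",np.ptp(P@[vx,vy]).round(4))
for a,ce,m in blobs(T["img"],(5,150,150),(16,255,255)):
  if 220<ce[0]<240 and 150<ce[1]<170:
    ys,xs=np.where(m);P=np.array([onz(T,p,.051)[:2] for p in zip(xs,ys)]);print(cv2.minAreaRect((P*1000).astype(np.float32)))
# console top: low end corners of crop -> ramp end, lip
end=onz(T,(205+(205+345)/2/6,140+(470+425)/2/6),.025);print("ramp end mid",end.round(4),"dist key-end",np.linalg.norm((end-key)[:2]).round(4),np.degrees(np.arctan2(*(key-end)[[1,0]])).round(2))
for n,uv in(("attenuator",(279,164)),("spA",(198,180)),("spB",(206,207))):print(n,onz(T,uv,.06).round(3))
```

```text
key tri [0.6218 0.0665 0.0467] 0.0024
side at .051 [0.6182 0.0732 0.051 ]
cheek [ 0.5529 -0.0047] 18.36 span 0.1444
cheek [0.524 0.081] 19.08 span 0.1457
((622.3070678710938, 65.87979125976562), (28.58177947998047, 36.64255142211914), 18.214109420776367)
ramp end mid [0.4704 0.0134 0.025 ] dist key-end 0.1611 19.28
attenuator [ 0.615 -0.069  0.06 ]
spA [0.57  0.164 0.06 ]
spB [0.493 0.141 0.06 ]
```

Everything agrees: the key is at (0.622, 0.066), the dock axis is at about 18.7°, and key to ramp end measures 161 mm against 160 given. The TCP target is (0.575, 0.050), with a turn of +88.8°.

```bash
python3 -m crank '[[[2.6,3.8,0],[0,0,8]],[[5.2,7.6,0],[0,0,16]],[[7.8,11.4,0],[0,0,24]],[[10.4,15.2,0],[0,0,32]],[[13,19,0],[0,0,40]]]' -1 && python3 -m crank '[[[2.6,3.8,0],[0,0,8]],[[5.2,7.6,0],[0,0,16]],[[7.8,11.4,0],[0,0,24]],[[10.4,15.2,0],[0,0,32]],[[13,19,0],[0,0,40]]]' && python3 -m crank '[[[2.6,3.8,0],[0,0,4]],[[5.2,7.6,-1],[0,0,8.8]],[[7.8,11.4,-2],[0,0,8.8]],[[10.4,15.2,-3],[0,0,8.8]],[[12.8,18.7,-4],[0,0,8.8]]]'; python3 -m crank '[[[0,0,0],[0,0,0]],[[0,0,0],[0,0,0]]]'
python3 - <<'E'
from h import *
from plant import ctrl
s=ctrl.read_state();c=ctrl.read_camera("wrist");np.savez("w1.npz",**c,pos=s["tool_pos"],q=s["eef_rot"])
r=rot(s["eef_rot"]).as_matrix();print(np.array(s["tool_pos"]).round(4),"tool y ang",np.degrees(np.arctan2(r[1,1],r[0,1])).round(2),"z",r[:,2].round(4),np.round(s["wrist_force"],2),np.round(s["q"],3),s["finger_gap"],s["time_s"])
print(c["mount"]);cv2.imwrite("pics/w1.png",c["img"][:,:,::-1])
E
```

```text
time_s: 0.6
tool_pos: [0.3175, -0.3254, 0.231]
eef_rot: [-0.0, 0.865, 0.501, 0.0]
wrist_force: [2.1, -0.3, 0.3]
finger_gap: 0.999
time_s: 1.1
tool_pos: [0.4475, -0.1354, 0.2312]
eef_rot: [-0.0, 0.641, 0.767, -0.0]
wrist_force: [0.5, -0.5, -0.3]
finger_gap: 1.0
time_s: 1.6
tool_pos: [0.5756, 0.0519, 0.1905]
eef_rot: [-0.0, 0.583, 0.813, -0.0]
wrist_force: [0.4, -0.2, 0.7]
finger_gap: 0.999
time_s: 1.8
tool_pos: [0.5745, 0.0506, 0.1902]
eef_rot: [-0.001, 0.582, 0.813, -0.001]
wrist_force: [-0.6, -1.0, 0.3]
finger_gap: 1.003
[0.5745 0.0506 0.1902] tool y ang 18.81 z [-2.5e-03 -1.0e-04 -1.0e+00] [-0.62 -0.95  0.32] [-0.105  0.337  1.529 -0.     1.278 -0.433] 1.0027975118592454 1.8
[[-3.75260668e-04  9.60113774e-01  2.79609371e-01  7.31200775e-02]
 [ 9.99999834e-01  4.82297809e-04 -3.14010090e-04 -2.59187129e-04]
 [-4.36340399e-04  2.79609207e-01 -9.60113796e-01 -1.43522423e-01]
 [ 0.00000000e+00  0.00000000e+00  0.00000000e+00  1.00000000e+00]]
```

View pics/w1.png

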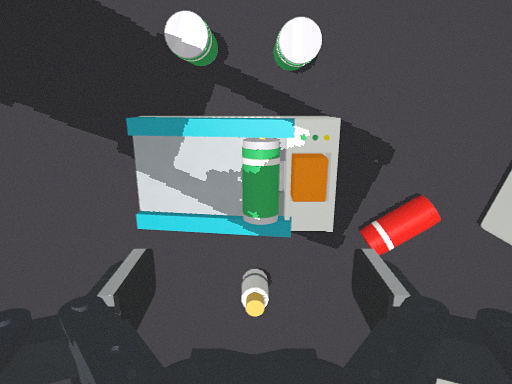

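The wrist view shows the dock aligned with the jaws: key at about (309,177), cell at about (261,180), finger tips at about (143,250) and (368,250).

Run:
```python
from h import *
w=dict(np.load("w1.npz"));M=w["mount"];Rt=rot(w["q"]).as_matrix();K=w["camera_matrix"]
def tr(uv):
    p=np.linalg.solve(K,[uv[0],uv[1],1.]);return M[:3,3],M[:3,:3]@[p[0],-p[1],-p[2]]
def W(uv,z):
    o,d=tr(uv);o=Rt@o+w["pos"];d=Rt@d;return o+d*(z-o[2])/d[2]
for a,ce,m in blobs(w["img"],(5,150,100),(16,255,255),300): print("orange",a,ce.round(1),W(ce,.051).round(4))
C=[]
for a,ce,m in blobs(w["img"],(84,100,60),(100,255,255),800):
    ys,xs=np.where(m);P=np.array([W(p,.042)[:2] for p in zip(xs,ys)]);
    vx,vy,x,y=cv2.fitLine(P.astype(np.float32),cv2.DIST_L2,0,.01,.01).ravel();print("cheek",P.mean(0).round(4),np.degrees(np.arctan(vy/vx)).round(2))
for uv in((132,250),(155,250),(355,250),(378,250)):
    for x in(-.011,.011):
        o,d=tr(uv);print(uv,x,(o+d*(x-o[0])/d[0]).round(4))
```

```text
orange 1397 [308.5 176.9] [0.6175 0.0715 0.051 ]
cheek [0.5238 0.084 ] 18.17
cheek [ 0.5494 -0.0017] 14.79
(132, 250) -0.011 [-0.011  -0.0693  0.0301]
(132, 250) 0.011 [ 0.011  -0.0513 -0.0153]
(155, 250) -0.011 [-0.011  -0.0562  0.0301]
(155, 250) 0.011 [ 0.011  -0.0416 -0.0153]
(355, 250) -0.011 [-0.011   0.0577  0.0299]
(355, 250) 0.011 [ 0.011   0.0426 -0.0154]
(378, 250) -0.011 [-0.011   0.0708  0.0299]
(378, 250) 0.011 [ 0.011   0.0522 -0.0154]
```

The tips sit about 14 mm above the TCP (tool z ≈ −0.0145) and ±47 mm from the centre line. Averaging the three key estimates gives (0.619, 0.070), so I shift slightly and descend to just above the key.

```bash
python3 -m crank '[[[-0.1,0.4,-4],[0,0,0]],[[-0.1,0.4,-8],[0,0,0]],[[-0.1,0.4,-11],[0,0,0]],[[-0.1,0.4,-13],[0,0,0]],[[-0.1,0.4,-13.5],[0,0,0]]]'; python3 -m crank '[[[0,0,0],[0,0,0]],[[0,0,0],[0,0,0]]]'
python3 - <<'E'
from plant import ctrl
import cv2,numpy as np
s=ctrl.read_state();print(np.round(s["wrist_force"],2),np.round(s["moment"],2))
w=ctrl.read_camera("wrist")["img"];c=ctrl.read_camera("side")["img"][180:250,180:290]
o=np.vstack([w[150:],cv2.resize(c,(512,326),interpolation=cv2.INTER_NEAREST)]);cv2.imwrite("pics/c2.png",o[:,:,::-1])
E
```

```text
time_s: 2.35
tool_pos: [0.5718, 0.0523, 0.0544]
eef_rot: [-0.002, 0.584, 0.812, -0.001]
wrist_force: [0.6, 0.8, 0.1]
finger_gap: 1.001
time_s: 2.55
tool_pos: [0.5749, 0.0529, 0.0579]
eef_rot: [0.001, 0.583, 0.812, 0.001]
wrist_force: [-0.1, 0.2, 0.5]
finger_gap: 1.002
[-0.14  0.17  0.53] [ 0.02 -0.    0.05]
```

View pics/c2.png

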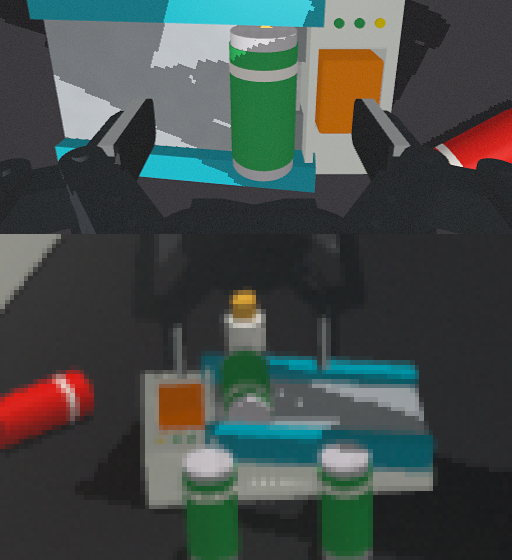

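Wrist view: the right finger is at the key, whose top face spans about (318–383, 200–283) in the full image, and the left finger is over the ramp. I'll check the key's location in tool coordinates.

Run:
```python
from h import *
from plant import ctrl
s=ctrl.read_state();w=ctrl.read_camera("wrist");M=np.array(w["mount"]);Rt=rot(s["eef_rot"]).as_matrix();K=w["camera_matrix"];pos=np.array(s["tool_pos"])
def W(uv,z):
    p=np.linalg.solve(K,[uv[0],uv[1],1.]);o=Rt@M[:3,3]+pos;d=Rt@M[:3,:3]@[p[0],-p[1],-p[2]];return o+d*(z-o[2])/d[2]
print(pos.round(4))
# face corners: left edge x=318, right 376 (top), upper row 200, lower 283
for uv in((318,200),(374,200),(317,283),(383,283),(347,241)):
    X=W(uv,.051);print(uv,X.round(4),"tool",(Rt.T@(X-pos)).round(4))
for a,ce,m in blobs(w["img"],(50,100,40),(80,255,255),1500):print("cell",ce.round(0),(Rt.T@(W(ce,.066)-pos)).round(4))
```

```text
[0.5751 0.0533 0.0581]
(318, 200) [0.5956 0.0877 0.051 ] tool [0.026  0.0304 0.0071]
(374, 200) [0.6208 0.0961 0.051 ] tool [0.0259 0.0569 0.0072]
(317, 283) [0.6116 0.0462 0.051 ] tool [-0.0184  0.0323  0.0072]
(383, 283) [0.6436 0.0569 0.051 ] tool [-0.0185  0.066   0.0073]
(347, 241) [0.6169 0.0726 0.051 ] tool [0.0049 0.0458 0.0072]
cell [165.  27.] [ 0.0977 -0.0328 -0.0082]
cell [262. 273.] [-0.0041  0.0038 -0.0079]
```

The key centre is at tool y = 46 mm, right under the finger at about 47 mm. Going down in steps and watching the force.

```bash
python3 -m crank '[[[0,0,-0.5],[0,0,0]],[[0,0,-1.0],[0,0,0]],[[0,0,-1.5],[0,0,0]],[[0,0,-1.5],[0,0,0]],[[0,0,-1.5],[0,0,0]]]'; for i in 1 2; do python3 -m crank '[[[0,0,-0.1],[0,0,0]],[[0,0,-0.2],[0,0,0]],[[0,0,-0.2],[0,0,0]],[[0,0,-0.2],[0,0,0]]]'; done
```

```text
time_s: 3.2
tool_pos: [0.5737, 0.0538, 0.0409]
eef_rot: [-0.0, 0.583, 0.812, -0.0]
wrist_force: [0.1, -0.6, 0.4]
finger_gap: 0.998
time_s: 3.6
tool_pos: [0.574, 0.0538, 0.0394]
eef_rot: [0.0, 0.583, 0.812, 0.0]
wrist_force: [0.4, 0.1, -0.8]
finger_gap: 1.001
time_s: 4.0
tool_pos: [0.5741, 0.0537, 0.0375]
eef_rot: [0.0, 0.583, 0.812, 0.0]
wrist_force: [-0.3, 0.8, 1.4]
finger_gap: 0.998
```

```bash
for i in 1 2 3 4; do python3 -m crank '[[[0,0,-0.1],[0,0,0]],[[0,0,-0.1],[0,0,0]],[[0,0,-0.1],[0,0,0]]]'|grep -E "pos|force"; done
```

```text
tool_pos: [0.5741, 0.0537, 0.0365]
wrist_force: [-1.0, -0.6, 3.7]
tool_pos: [0.5741, 0.0537, 0.0354]
wrist_force: [-0.6, -0.1, 4.9]
tool_pos: [0.5741, 0.0537, 0.0344]
wrist_force: [-0.9, -0.1, 4.6]
tool_pos: [0.5741, 0.0537, 0.0334]
wrist_force: [-1.6, 0.6, 5.5]
```

Contact came at TCP z ≈ 0.037, as expected, and the force matches the spring. Carrying on to the stop at ≈ 0.028.

```bash
for i in 1 2 3 4 5; do python3 -m crank '[[[0,0,-0.1],[0,0,0]],[[0,0,-0.1],[0,0,0]],[[0,0,-0.1],[0,0,0]]]'|grep -E "pos|force"; done; python3 -m crank '[[[0,0,0],[0,0,0]],[[0,0,0],[0,0,0]],[[0,0,0],[0,0,0]],[[0,0,0],[0,0,0]],[[0,0,0],[0,0,0]]]'
python3 - <<'E'
from plant import ctrl
import cv2,numpy as np
w=ctrl.read_camera("wrist")["img"];c=ctrl.read_camera("side")["img"][180:250,180:290]
o=np.vstack([w[150:],cv2.resize(c,(512,326),interpolation=cv2.INTER_NEAREST)]);cv2.imwrite("pics/c3.png",o[:,:,::-1])
E
```

```text
tool_pos: [0.5741, 0.0537, 0.0324]
wrist_force: [-1.5, 0.4, 5.3]
tool_pos: [0.574, 0.0537, 0.0314]
wrist_force: [3.2, 1.1, 4.1]
tool_pos: [0.5741, 0.0537, 0.0304]
wrist_force: [-0.6, 0.1, 5.7]
tool_pos: [0.5741, 0.0537, 0.0295]
wrist_force: [-0.6, -0.6, 5.1]
tool_pos: [0.5741, 0.0537, 0.0288]
wrist_force: [-2.0, -0.7, 7.8]
time_s: 7.2
tool_pos: [0.5741, 0.0537, 0.0288]
eef_rot: [0.0, 0.583, 0.812, 0.0]
wrist_force: [-1.5, -0.4, 7.4]
finger_gap: 0.997
```

View pics/c3.png

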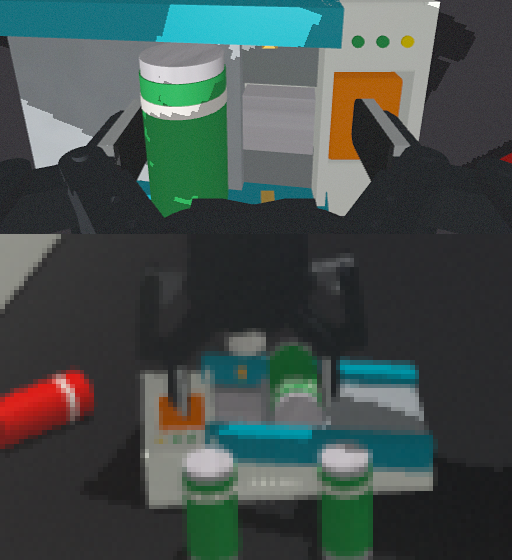

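The cell has left the well and lies on the ramp against the left finger, at about (185,280) in the full wrist image. The right finger holds the key down. Next I check that it is at rest, then hand in.

Run:
```python
from h import *
from plant import ctrl
for n in range(2):
    w=ctrl.read_camera("wrist")["img"];print([(a,c.round(1)) for a,c,m in blobs(w,(50,100,40),(80,255,255),3000)])
    if n==0:
        for i in range(8): ctrl.read_camera("top")
s=ctrl.read_state();print(s["time_s"],np.round(s["wrist_force"],1),np.round(s["tool_pos"],4));ctrl.hand_in()
```

```text
[(np.int32(7158), array([186. , 309.9]))]
[(np.int32(7161), array([186. , 309.9]))]
7.8 [-1.6  0.4  8.1] [0.5741 0.0537 0.0288]
the job is handed in; nothing more can be done
```

The green cell popped out of its well and is trapped at rest on the ramp against the waiting finger. The other finger still holds the eject key down, and the job is handed in at 7.8 s of the 32 s allowed.

- **At rest:** two wrist images about 0.45 s apart show the cell at the same pixel position, (186.0, 309.9).
- **Key:** it went down about 8–9 mm. The push ended at 7.4–8.1 N, close to the 7.5 N expected on the stop, though the picture alone does not show that it reached the stop.
- **Bystanders:** nothing else on the bench was touched on purpose, and the spares and red look-alike stand where they were in the last picture. I did not check the other items after the press.
- **Disagreement:** the camera estimates of the key's position differed by up to about 7 mm. I used their average, and a close wrist view then put the key's centre within a few millimetres of the finger.

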